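# Wind the passport stage on by one turn

## Task

Push the stage's hand wheel round by its upright handle, clockwise seen from above, through exactly one full turn, so that the handle stops back at the index post and the passport has come under the microscope's lens. Push with the fingertips or the outside of the fingers only: do not pinch the handle and do not push the carriage itself. Leave the microscope, stamp, loupe and ink pad alone.

Things in the scene. Friction and masses are not known exactly. Their poses are not given: they have to be found in the camera images.
- wheel (a joint): turning angle of the hand wheel about its upright axis, rad: 0 at the start (handle at the index post), growing clockwise seen from above, 6.283 after one full turn. It turns freely from -0.45 to 7.4 (there are no stops at 0 or at one turn), with light friction (about 0.1 to 0.2 N m in all, some 2 to 4 N at the handle, more when pushed faster), and stays where it is left.
- hub (a point): the middle of the top of the wheel's hub, on the wheel's axis, 99 mm above the work surface. The plain aluminium wheel lies level: rim circle of radius 62 mm to the middle of its 12 mm thick rim, three spokes, rim top 97 mm above the work surface (the hub, 34 mm across, ends 2 mm higher). Nothing but the handle stands above the wheel. It moves with the stage, differently each time.
- handle: the black upright handle standing on the wheel's rim at the end of one spoke: a round grip 22 mm across and 50 mm tall. Its origin is the middle of its underside, 62 mm from the wheel's axis and 97 mm above the work surface; its top is 147 mm above the work surface. The grip spins loosely on its own pin, so its rotation means nothing.
- handle_mid (a point): the middle of the handle, 25 mm above its underside, 122 mm above the work surface
- index (a point): the top of the fixed index post, a square-edged brass post 14 x 12 mm standing just outside the rim, 83 mm from the wheel's axis, its top 90 mm above the work surface (below the rim's top). The handle stands in line with it at the start and after one full turn. It may point in any direction from the axis.
- bed: the fixed grey stage bed, 190 x 490 x 30 mm; its origin is on the work surface under the wheel's axis; the bed reaches from 100 mm on its own +y side to 390 mm on its -y side, 95 mm either side in x. The wheel stands on a round grey gearbox 184 mm across at its +y end. Its yaw varies.
- carriage: the dark steel carriage plate 120 x 150 x 8 mm with a closed passport clamped on it, sliding along the bed; its origin is the middle of its underside, 41 mm above the work surface. It moves 24 mm along the bed's -y per turn of the wheel, at the start 236 mm from the wheel's axis.
- microscope: the fixed stereo microscope over the bed, 260 mm on the bed's -y side of the wheel's axis; origin on the bed's top (30 mm above the work surface) below its lens. Column 75 mm to the bed's -x side, head within 60 mm of its origin in y, eyepieces rising towards the bed's +x; its top is about 395 mm above the work surface.
- stamp: loose hand stamp, grey foot 46 x 66 x 28 mm with a wooden grip, 75 mm tall; origin at the middle of its underside. Leave alone.
- loupe: loose black loupe, 44 mm across, 43 mm tall; origin at the middle of its underside. Leave alone.
- inkpad: loose flat metal ink pad tin, 72 x 112 x 20 mm; origin at the middle of its underside. Leave alone.

How it is judged:
By the outcome, as a careful person would: the job done as asked, in the order asked, and still so for the second after the job is handed in, with the robot touching nothing.
It also fails if it takes over 54 s, if anything falls off the work surface, if the arm or the gripper's body presses on something with over 40 N, if the wrist force passes 120 N, or if a joint passes its speed limit or range.

## Robot

A 6-joint arm with a two-finger parallel gripper is mounted at the origin on the work surface. World frame = base frame: x ahead of the robot, y to its left, z up, the work surface at z = 0. Lengths are in m, angles in rad, forces in N, time in s.
With the tool pointing down it reaches from about 0.375 to 0.9 m from the base axis. Payload 3.1 kg.
Tool frame: the origin (TCP) lies at the centre of the arm's flange, where the gripper is bolted on; the fingertips stand 173 mm ahead of it and the grasp point (between the pads) lies 155 mm ahead of it (tip_extent is the distance from the TCP to the fingertips, in m); z points along the fingers, y is the direction in which the jaws open and shut (so a half turn about z gives the same grasp; the last joint's range is limited). The gripper opens to 85 mm and grips with 20 to 120 N. Pads are 22 mm wide; open, the fingers measure 114 mm over their backs; the gripper's body (76 mm by 85 mm) begins 54 mm behind the grasp point. The pads swing forward as they close: fully open they stand 13 mm farther back than shut.
Start: joints at [-1.407, 0.527, 1.433, -0, 1.181, -0.178], TCP at [0.21, -0.589, 0.405] pointing down, gripper open.
Joint ranges: [-3.08, 3.08], [-0.75, 2.2], [0.22, 2.44], [-1.43, 4.57], [0, 2.65], [-2.85, 2.85]. Speed limits (rad/s): [2.79, 2.79, 3.14, 3.14, 3.14, 3.14].

## Interface

Orientations are given as a unit quaternion [x, y, z, w].
In Python, from station import sense, snapshot, sign_off, tip_extent gives the robot as it stands. The module is installed in compiled form; this text tells all that it offers.
- The arm moves only by the tool servo_tool, never from a script. Its argument "rows" is a list of rows, each a list of 3 entries, a list of its own where there are three numbers: the shift along the tool's x, y, z in mm, then the turn about the tool's z in degrees, then the opening, from -1 (shut) to 1 (fully open), so that 0 is half open. A call has 1 to 8 rows; each row is the pose to reach, as a shift and turn from the pose measured when the call began, along the tool's axes at that moment; what a row does not reach only later rows make up. A row lasts 1/10 s, in which the tool goes at most 50 mm and 8.59 degrees, less where a joint would pass 70% of its speed; a pose out of reach is approached as far as the arm can. A call with a gripper value outside its range is refused whole. The fingers move at their own pace and stop on an object; "force" is the grip in N (left out, the last holds). Time passes only in rows, so rows that repeat a pose let the fingers close. It gives the time, the measured TCP pose, the force and the opening at its end, in the units of the state.
- sense(): the state, without advancing time (a new reading comes with each control period).
- snapshot(name): name is "scene" or "top" or "wrist"; returns a dict with "image" (420x560x3 uint8, blue, green, red), "z_map" (420x560 float32, m along the optical axis (not along the pixel's ray), 0 where there is no reading), "vertical_fov" (degrees; the focal length in pixels is half the picture's height over the tangent of half this angle, whatever the lens; pixels are square), "cx", "cy" (the principal point, pixels), "cam_to_world" (4x4, takes a point from camera to world coordinates). Camera axes: x right, y down, z forward; pixel columns grow to the right and rows downward; lengths in m; the calibration is good to about 2 mm. A picture is of the moment at which its call begins.
- sign_off(): hands the job in, once; it reports no verdict.
The state is a dict: "t": time; "q": joint angles; "qd": joint speeds; "tau": joint torques, N m; "tcp_pos": TCP position; "tool_rot": TCP orientation; "force": force on the tool from outside, world axes, zero at the start; "ft_torque": the same for the moment, N m; "finger_gap": opening from 0.0 (shut) to 1.0 (fully open).
Only numpy, scipy, OpenCV 4.12 (cv2) and the standard library are available. Lean on these libraries where they do the work, as an engineer would, in place of code of your own. Each camera call takes 0.05 s, during which the arm holds its last target. There are 200 camera calls.

## Working session

There is one attempt and no reset: what is moved stays moved. The work goes in short steps, Python scripts to look and compute and a tool call to move; the robot and the scene stay as the last step left them, time stands still between calls to the robot, and variables do not carry over. Pictures are saved under pics/ and viewed, about 8 in all and at most 12, crops included, and the job is handed in when it is done.

Besides the shell and the picture viewer there is one more tool, called as name(argument=value, ...), one argument or row to a line, values as JSON. servo_tool: Moves the arm, as the interface text tells. Its arguments: {"type":"object","properties":{"rows":{"type":"array"},"force":{"type":"number"}},"required":["rows"]}

```bash
mkdir -p pics
cat > h.py <<'E'
import numpy as np, cv2
from station import sense, snapshot, sign_off, tip_extent
def pts(s):
    h,w=s["z_map"].shape; f=h/2/np.tan(np.radians(s["vertical_fov"])/2)
    v,u=np.mgrid[:h,:w]; z=s["z_map"]
    P=np.stack([(u-s["cx"])/f*z,(v-s["cy"])/f*z,z,np.ones_like(z)],-1)
    W=P@np.array(s["cam_to_world"]).T
    W=W[...,:3]; W[z==0]=np.nan
    return W
E
python3 - <<'E'
from h import *
for n in ["top","scene"]:
    s=snapshot(n); cv2.imwrite(f"pics/{n}0.png",s["image"]); W=pts(s); np.savez(f"{n}0.npz",W=W,img=s["image"])
    print(n,np.round(s["cam_to_world"],3).tolist())
x=sense(); print({k:np.round(v,3).tolist() for k,v in x.items()}, tip_extent)
E
```

```text
top [[0.004, -0.989, 0.149, 0.499], [-1.0, -0.004, 0.004, 0.128], [-0.004, -0.149, -0.989, 0.919], [0.0, 0.0, 0.0, 1.0]]
scene [[0.865, 0.329, -0.379, 0.955], [0.502, -0.575, 0.646, -0.418], [-0.005, -0.749, -0.663, 0.662], [0.0, 0.0, 0.0, 1.0]]
{'t': 0.1, 'q': [-1.407, 0.528, 1.434, 0.0, 1.181, -0.178], 'qd': [-0.001, -0.002, -0.003, 0.0, -0.001, 0.003], 'tau': [-0.001, -44.331, -17.859, -0.0, 0.004, 0.0], 'tcp_pos': [0.209, -0.589, 0.404], 'tool_rot': [0.985, 0.17, 0.0, -0.001], 'force': [0.219, -0.146, -0.355], 'ft_torque': [-0.029, 0.033, 0.015], 'finger_gap': 1.002} 0.1734
```

View pics/top0.png

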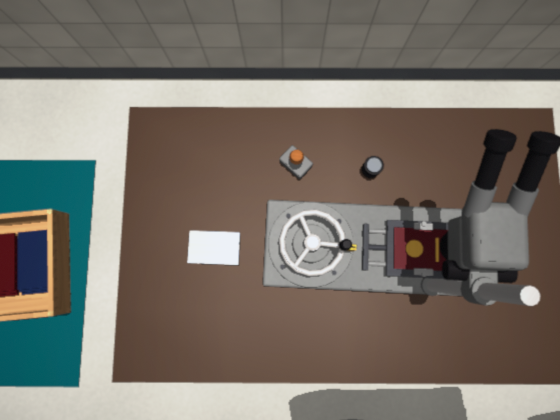

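View pics/scene0.png

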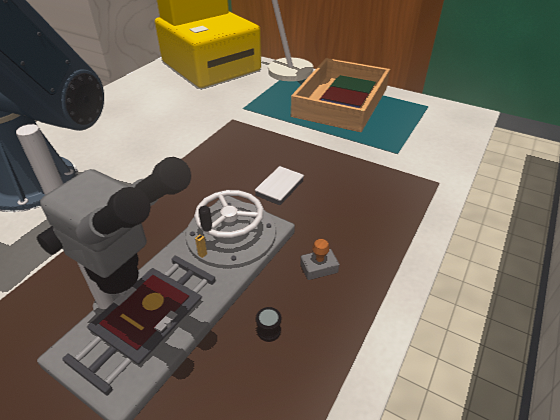

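The top view shows the hub at about (312,242), the handle at (346,245), the brass index post at (353,247) and the microscope head at about (495,237). In the scene view the handle is at (206,218) and the post at (201,245).

Run:
```python
from h import *
from scipy.optimize import least_squares
for n,c in [("top",(312,242)),("scene",(230,212))]:
    d=np.load(f"{n}0.npz"); W=d["W"]; I=d["img"].astype(int)
    g=W[c[1],c[0]]; print(n,"hub px",g.round(4))
    R=np.hypot(W[...,0]-g[0],W[...,1]-g[1])
    m=(abs(W[...,2]-.095)<.008)&(R<.085)&(I.min(-1)>110)&(R>.045)
    P=W[m]; r=least_squares(lambda p:np.hypot(P[:,0]-p[0],P[:,1]-p[1])-p[2],[g[0],g[1],.062],loss="soft_l1",f_scale=.003)
    print(" rim",r.x.round(4),len(P),P[:,2].mean().round(4))
    R=np.hypot(W[...,0]-r.x[0],W[...,1]-r.x[1])
    mh=(W[...,2]>.11)&(W[...,2]<.16)&(R<.09); H=W[mh]; T=H[H[:,2]>.142]
    print(" handle",len(H),H[:,2].max().round(4),np.median(T,0).round(4),((T.max(0)+T.min(0))/2).round(4))
    mb=(I[...,2]>140)&(I[...,0]<90)&(R<.11)&(R>.06)&(W[...,2]>.05); print(" index",mb.sum(),np.median(W[mb],0).round(4),W[mb][:,2].max().round(3))
    # other heights
    D=W[np.isfinite(W[...,0])&(W[...,2]>.2)&(W[...,1]<.3)&(abs(W[...,0]-.5)<.35)] if n=="top" else []
    if len(D): print(" tall y range",D[:,1].min(),D[:,1].max(),D[:,0].min(),D[:,0].max(),D[:,2].max())
```

```text
top hub px [0.5545 0.0752 0.098 ]
 rim [0.5542 0.0757 0.0607] 1112 0.0963
 handle 127 0.1509 [0.5476 0.0143 0.1466] [0.5478 0.0136 0.1467]
 index 20 [ 0.5442 -0.0083  0.0905] 0.142
 tall y range -0.23742623109392974 -0.12641941934941908 0.44612144783031615 0.6921467047981819 0.4064545298966873
scene hub px [0.562  0.069  0.1001]
 rim [0.5556 0.071  0.0612] 843 0.0955
 handle 237 0.1496 [0.5498 0.0099 0.1462] [0.549  0.0116 0.1459]
 index 27 [ 0.5475 -0.0093  0.0902] 0.092
```

servo_tool(
  rows=[
    [[11, -19, -27], -8.5, -1],
    [[21, -37, -54], -17, -1],
    [[32, -56, -81], -25.5, -1],
    [[43, -75, -108], -34, -1],
    [[53, -93, -135], -42.5, -1],
    [[64, -112, -161], -51, -1],
    [[74, -130, -188], -59.5, -1],
    [[85, -149, -215], -68, -1],
  ],
)

```text
t: 0.9
tcp_pos: [0.2397, -0.419, 0.6197]
tool_rot: [0.72, 0.694, 0.001, -0.001]
force: [0.8, 0.0, 0.4]
finger_gap: -0.004
```

```bash
cat > rel.py <<'E'
import sys
from h import *
from scipy.spatial.transform import Rotation as Ro
s=sense(); R=Ro.from_quat(s["tool_rot"]); p=np.array(s["tcp_pos"])
print("t",round(s["t"],2),"tcp",p.round(4),"toolx",R.as_matrix()[:,0].round(3),"F",np.round(s["force"],1),"q",np.round(s["q"],2),"gap",s["finger_gap"],tip_extent)
for a in sys.argv[1:]:
    w=np.array([float(v) for v in a.split(",")]); print(w,"->",(R.inv().apply(w-p)*1000).round(1))
E
python3 rel.py .42,-.12,.62 .59,.02,.45
```

```text
t 0.9 tcp [ 0.2397 -0.419   0.6197] toolx [0.036 0.999 0.003] F [0.8 0.  0.4] q [-1.28  0.13  1.44  0.    1.57 -1.25] gap -0.004251804571654344 0.1734
[ 0.42 -0.12  0.62] -> [305.4 169.4   0.5]
[0.59 0.02 0.45] -> [450.9 334.3 170.8]
```

servo_tool(
  rows=[
    [[38, 21, 0], -0.5, -1],
    [[76, 42, 0], -1, -1],
    [[115, 64, 0], -1.5, -1],
    [[153, 85, 0], -2, -1],
    [[191, 106, 0], -2, -1],
    [[229, 127, 0], -2, -1],
    [[267, 148, 0], -2, -1],
    [[305, 169, 0], -2, -1],
  ],
)

```text
t: 1.7
tcp_pos: [0.42, -0.1185, 0.6203]
tool_rot: [0.708, 0.707, 0.001, -0.001]
force: [0.8, -0.7, -0.6]
finger_gap: 0.001
```

```bash
python3 rel.py .45,.03,.55 .59,.022,.36 .59,.022,.288
```

```text
t 1.7 tcp [ 0.42   -0.1185  0.6203] toolx [0.001 1.    0.003] F [ 0.8 -0.7 -0.6] q [-0.53  0.05  1.53  0.    1.56 -0.53] gap 0.000839621927005379 0.1734
[0.45 0.03 0.55] -> [148.3  29.9  70.7]
[0.59  0.022 0.36 ] -> [140.  170.1 260.6]
[0.59  0.022 0.288] -> [139.7 170.1 332.6]
```

servo_tool(
  rows=[
    [[45, 10, 15], 0, -1],
    [[90, 20, 40], 0, -1],
    [[130, 40, 65], 0, -1],
    [[145, 70, 95], 0, -1],
    [[142, 100, 135], 0, -1],
    [[140, 130, 175], 0, -1],
    [[140, 155, 220], 0, -1],
    [[140, 170, 255], 0, -1],
  ],
)

```text
t: 2.5
tcp_pos: [0.591, 0.0222, 0.3626]
tool_rot: [0.708, 0.707, 0.0, -0.002]
force: [-0.1, 0.7, -0.2]
finger_gap: -0.0
```

```bash
python3 rel.py .59,.022,.288
python3 - <<'E'
from h import *
a=snapshot("scene")["image"]; b=snapshot("wrist")["image"]
cv2.imwrite("pics/c1.png",np.hstack([cv2.resize(a[80:330,90:390],(400,333)),cv2.resize(b,(400,300)).copy() if 0 else cv2.copyMakeBorder(cv2.resize(b,(400,300)),0,33,0,0,0)]))
E
```

```text
t 2.5 tcp [0.591  0.0222 0.3626] toolx [0.001 1.    0.003] F [-0.1  0.7 -0.2] q [-0.15  0.53  1.56  0.    1.05 -0.15] gap -0.00010178282494812078 0.1734
[0.59  0.022 0.288] -> [-0.4 -0.8 74.6]
```

View pics/c1.png

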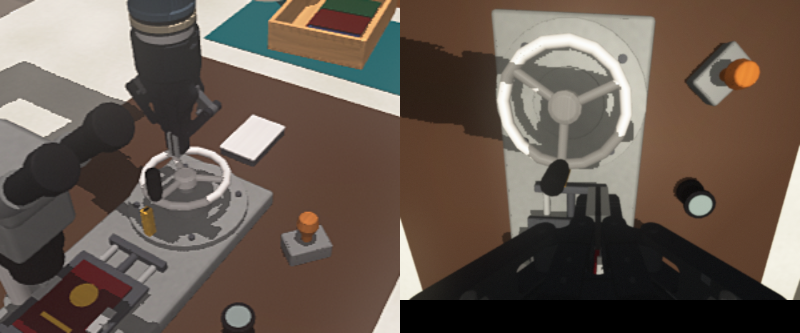

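servo_tool(
  rows=[
    [[0, -1, 25], 0, -1],
    [[0, -1, 50], 0, -1],
    [[0, -1, 70], 0, -1],
    [[0, -1, 77], 0, -1],
    [[0, -1, 77], 0, -1],
  ],
)

```text
t: 3.1
tcp_pos: [0.5874, 0.0224, 0.2825]
tool_rot: [0.708, 0.707, -0.003, -0.006]
force: [-0.1, 0.7, -0.1]
finger_gap: -0.003
```

```bash
cat > arc.py <<'E'
import sys
from h import *
from scipy.spatial.transform import Rotation as Ro
s=sense(); R=Ro.from_quat(s["tool_rot"]); p=np.array(s["tcp_pos"]); c=np.array([.555,.0735])
d=p[:2]-c; th0=np.degrees(np.arctan2(d[1],d[0])); step,n,ncalls=float(sys.argv[1]),int(sys.argv[2]),int(sys.argv[3])
print("t",round(s["t"],2),p.round(4),"F",np.round(s["force"],1),"theta",th0.round(1),"r",np.hypot(*d).round(4))
for k in range(ncalls):
    rows=[]
    for i in range(1,n+1):
        t=np.radians(th0-step*(k*n+i)); rows.append([[int(v) for v in np.round(R.inv().apply(np.r_[c+.062*np.array([np.cos(t),np.sin(t)]),.285]-p)*1000)],0,-1])
    print((th0-step*(k*n+n)).round(1),rows)
    p=np.r_[c+.062*np.array([np.cos(t),np.sin(t)]),.285]
E
python3 arc.py 5 8 3
```

```text
t 3.1 [0.5874 0.0224 0.2825] F [-0.1  0.7 -0.1] theta -57.6 r 0.0605
-97.6 [[[-4, -4, -2], 0, -1], [[-6, -9, -2], 0, -1], [[-8, -14, -2], 0, -1], [[-10, -19, -2], 0, -1], [[-10, -24, -2], 0, -1], [[-11, -30, -2], 0, -1], [[-11, -35, -2], 0, -1], [[-10, -41, -2], 0, -1]]
-137.6 [[[1, -5, 0], 0, -1], [[2, -11, 0], 0, -1], [[4, -16, 0], 0, -1], [[6, -21, 0], 0, -1], [[9, -25, 0], 0, -1], [[12, -30, 0], 0, -1], [[16, -34, 1], 0, -1], [[20, -38, 1], 0, -1]]
-177.6 [[[4, -3, 0], 0, -1], [[9, -7, 0], 0, -1], [[13, -9, 0], 0, -1], [[18, -12, 0], 0, -1], [[23, -13, 0], 0, -1], [[28, -15, 0], 0, -1], [[34, -16, 0], 0, -1], [[39, -16, 0], 0, -1]]
```

servo_tool(
  rows=[
    [[-4, -4, -2], 0, -1],
    [[-6, -9, -2], 0, -1],
    [[-8, -14, -2], 0, -1],
    [[-10, -19, -2], 0, -1],
    [[-10, -24, -2], 0, -1],
    [[-11, -30, -2], 0, -1],
    [[-11, -35, -2], 0, -1],
    [[-10, -41, -2], 0, -1],
  ],
)

```text
t: 3.9
tcp_pos: [0.5462, 0.0124, 0.2851]
tool_rot: [0.708, 0.707, -0.003, -0.006]
force: [1.3, 0.6, 2.0]
finger_gap: 0.002
```

```bash
python3 arc.py 5 8 3
python3 - <<'E'
from h import *
a=snapshot("scene"); cv2.imwrite("pics/c2.png",cv2.resize(a["image"][120:300,130:330],(600,540)))
W=pts(a); c=np.array([.555,.0735]); I=a["image"].max(-1)
R=np.hypot(W[...,0]-c[0],W[...,1]-c[1]); m=(abs(W[...,2]-.146)<.004)&(R<.09); print(m.sum(),np.median(W[m],0))
E
```

```text
t 3.9 [0.5462 0.0124 0.2851] F [1.3 0.6 2. ] theta -98.2 r 0.0618
-138.2 [[[1, -5, 0], 0, -1], [[2, -11, 0], 0, -1], [[4, -16, 0], 0, -1], [[6, -20, 0], 0, -1], [[9, -25, 0], 0, -1], [[12, -30, 1], 0, -1], [[16, -34, 1], 0, -1], [[20, -37, 1], 0, -1]]
-178.2 [[[4, -3, 0], 0, -1], [[9, -6, 0], 0, -1], [[13, -9, 0], 0, -1], [[18, -11, 0], 0, -1], [[23, -13, 0], 0, -1], [[29, -15, 0], 0, -1], [[34, -15, 0], 0, -1], [[39, -16, 0], 0, -1]]
-218.2 [[[5, 0, 0], 0, -1], [[11, 1, 0], 0, -1], [[16, 2, 0], 0, -1], [[21, 3, 0], 0, -1], [[26, 5, 0], 0, -1], [[31, 7, 0], 0, -1], [[36, 10, 0], 0, -1], [[40, 13, 0], 0, -1]]
38 [0.54770872 0.00389666 0.14609383]
```

View pics/c2.png

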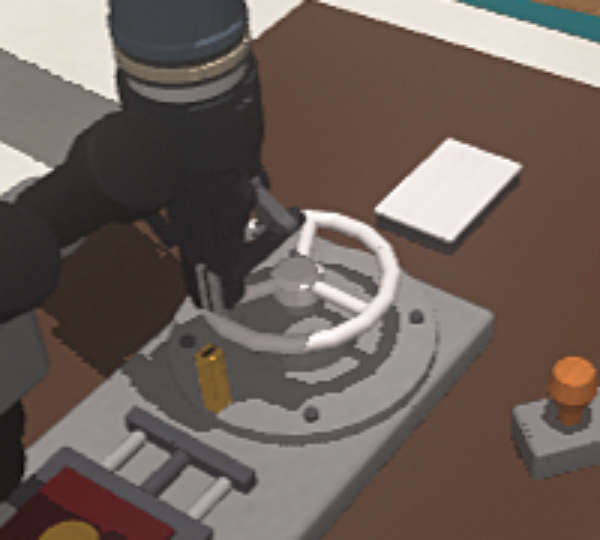

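The view shows the fingertips at about (215,295) where the handle stood. The spokes have turned, and the post at (212,378) is clear. Continuing the arc.

servo_tool(
  rows=[
    [[1, -5, 0], 0, -1],
    [[2, -11, 0], 0, -1],
    [[4, -16, 0], 0, -1],
    [[6, -20, 0], 0, -1],
    [[9, -25, 0], 0, -1],
    [[12, -30, 0], 0, -1],
    [[16, -34, 1], 0, -1],
    [[20, -37, 1], 0, -1],
  ],
)

```text
t: 4.75
tcp_pos: [0.5074, 0.0332, 0.2846]
tool_rot: [0.707, 0.707, -0.004, -0.008]
force: [0.3, -1.1, 0.3]
finger_gap: -0.001
```

servo_tool(
  rows=[
    [[4, -3, 0], 0, -1],
    [[9, -6, 0], 0, -1],
    [[13, -9, 0], 0, -1],
    [[18, -11, 0], 0, -1],
    [[23, -13, 0], 0, -1],
    [[29, -15, 0], 0, -1],
    [[34, -15, 0], 0, -1],
    [[39, -16, 0], 0, -1],
  ],
)

```text
t: 5.55
tcp_pos: [0.4914, 0.0726, 0.285]
tool_rot: [0.707, 0.707, -0.004, -0.008]
force: [0.1, -1.7, -1.3]
finger_gap: 0.003
```

```bash
python3 arc.py 5 8 3
cat > hd.py <<'E'
from h import *
c=np.array([.555,.0735])
for n in ["wrist","scene","top"]:
    a=snapshot(n); W=pts(a); R=np.hypot(W[...,0]-c[0],W[...,1]-c[1])
    m=(abs(W[...,2]-.146)<.005)&(R<.085)&(R>.04)
    if m.sum()>3:
        h=(W[m].max(0)+W[m].min(0))/2; print(n,m.sum(),h.round(4),"ang",np.degrees(np.arctan2(*(h[:2]-c)[::-1])).round(1),"ext",np.ptp(W[m],0).round(3))
E
python3 hd.py
```

```text
t 5.55 [0.4914 0.0726 0.285 ] F [ 0.1 -1.7 -1.3] theta -179.2 r 0.0636
-219.2 [[[5, 2, 0], 0, -1], [[11, 2, 0], 0, -1], [[16, 4, 0], 0, -1], [[21, 5, 0], 0, -1], [[26, 7, 0], 0, -1], [[31, 9, 0], 0, -1], [[36, 12, 0], 0, -1], [[40, 16, 0], 0, -1]]
-259.2 [[[4, 4, 0], 0, -1], [[8, 8, 0], 0, -1], [[11, 12, 0], 0, -1], [[14, 16, 0], 0, -1], [[17, 21, 0], 0, -1], [[19, 26, 0], 0, -1], [[20, 31, 0], 0, -1], [[22, 36, 0], 0, -1]]
-299.2 [[[1, 5, 0], 0, -1], [[1, 11, 0], 0, -1], [[1, 16, 0], 0, -1], [[0, 22, 0], 0, -1], [[-1, 27, 0], 0, -1], [[-2, 32, -1], 0, -1], [[-4, 37, -1], 0, -1], [[-7, 42, -1], 0, -1]]
wrist 3282 [0.4924 0.0844 0.146 ] ang 170.1 ext [0.032 0.044 0.01 ]
scene 52 [0.4912 0.0789 0.1459] ang 175.1 ext [0.031 0.035 0.009]
```

servo_tool(
  rows=[
    [[5, 1, 0], 0, -1],
    [[11, 2, 0], 0, -1],
    [[16, 4, 0], 0, -1],
    [[21, 5, 0], 0, -1],
    [[26, 7, 0], 0, -1],
    [[31, 9, 0], 0, -1],
    [[36, 12, 0], 0, -1],
    [[40, 16, 0], 0, -1],
  ],
)

```text
t: 6.5
tcp_pos: [0.5074, 0.1133, 0.2851]
tool_rot: [0.707, 0.707, -0.004, -0.008]
force: [-1.9, -2.4, 1.7]
finger_gap: 0.003
```

servo_tool(
  rows=[
    [[4, 4, 0], 0, -1],
    [[8, 8, 0], 0, -1],
    [[11, 12, 0], 0, -1],
    [[14, 16, 0], 0, -1],
    [[17, 21, 0], 0, -1],
    [[19, 26, 0], 0, -1],
    [[20, 31, 0], 0, -1],
    [[22, 36, 0], 0, -1],
  ],
)

```text
t: 7.3
tcp_pos: [0.5439, 0.1353, 0.2846]
tool_rot: [0.707, 0.707, -0.004, -0.008]
force: [-1.9, -0.4, 1.0]
finger_gap: -0.003
```

```bash
python3 arc.py 5 8 3
python3 - <<'E'
from h import *
a=snapshot("wrist"); cv2.imwrite("pics/c3.png",a["image"])
E
```

```text
t 7.3 [0.5439 0.1353 0.2846] F [-1.9 -0.4  1. ] theta 100.2 r 0.0628
60.2 [[[0, 5, 0], 0, -1], [[0, 11, -1], 0, -1], [[0, 16, -1], 0, -1], [[-1, 22, -1], 0, -1], [[-2, 27, -1], 0, -1], [[-3, 32, -1], 0, -1], [[-5, 37, -1], 0, -1], [[-8, 42, -1], 0, -1]]
20.2 [[[-3, 5, 0], 0, -1], [[-6, 9, 0], 0, -1], [[-10, 13, 0], 0, -1], [[-14, 17, 0], 0, -1], [[-18, 20, 0], 0, -1], [[-23, 23, -1], 0, -1], [[-27, 25, -1], 0, -1], [[-32, 27, -1], 0, -1]]
-19.8 [[[-5, 2, 0], 0, -1], [[-10, 3, 0], 0, -1], [[-16, 4, 0], 0, -1], [[-21, 4, 0], 0, -1], [[-27, 4, 0], 0, -1], [[-32, 3, 0], 0, -1], [[-37, 2, 0], 0, -1], [[-42, 0, 0], 0, -1]]
```

View pics/c3.png

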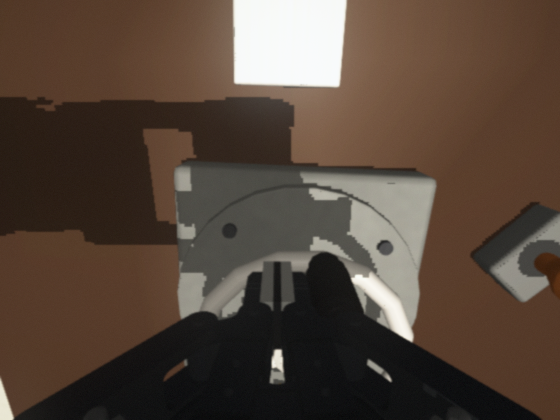

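The handle at about (335,275) is ahead of the closed fingers at (277,285), with contact on the outside only. Continuing.

servo_tool(
  rows=[
    [[0, 5, 0], 0, -1],
    [[0, 11, -1], 0, -1],
    [[0, 16, -1], 0, -1],
    [[-1, 22, -1], 0, -1],
    [[-2, 27, -1], 0, -1],
    [[-3, 32, -1], 0, -1],
    [[-5, 37, -1], 0, -1],
    [[-8, 42, -1], 0, -1],
  ],
)

```text
t: 8.15
tcp_pos: [0.5875, 0.1275, 0.2852]
tool_rot: [0.707, 0.707, -0.003, -0.007]
force: [-0.6, 1.4, -0.1]
finger_gap: -0.001
```

servo_tool(
  rows=[
    [[-3, 5, 0], 0, -1],
    [[-6, 9, 0], 0, -1],
    [[-10, 13, 0], 0, -1],
    [[-14, 17, 0], 0, -1],
    [[-18, 20, 0], 0, -1],
    [[-23, 23, 0], 0, -1],
    [[-27, 25, 0], 0, -1],
    [[-32, 27, 0], 0, -1],
  ],
)

```text
t: 8.95
tcp_pos: [0.6148, 0.0951, 0.2847]
tool_rot: [0.707, 0.707, -0.002, -0.007]
force: [0.1, 0.6, 1.4]
finger_gap: 0.003
```

servo_tool(
  rows=[
    [[-5, 2, 0], 0, -1],
    [[-10, 3, 0], 0, -1],
    [[-16, 4, 0], 0, -1],
    [[-21, 4, 0], 0, -1],
    [[-27, 4, 0], 0, -1],
    [[-32, 3, 0], 0, -1],
    [[-37, 2, 0], 0, -1],
    [[-42, 0, 0], 0, -1],
  ],
)

```text
t: 9.75
tcp_pos: [0.6149, 0.0526, 0.2845]
tool_rot: [0.707, 0.707, -0.002, -0.007]
force: [0.8, 2.6, 1.2]
finger_gap: -0.003
```

```bash
python3 arc.py 3 8 2; python3 hd.py
python3 - <<'E'
from h import *
a=snapshot("scene")["image"]; b=snapshot("wrist")["image"]
cv2.imwrite("pics/c4.png",np.hstack([cv2.resize(a[140:290,130:330],(400,300)),cv2.resize(b,(400,300))]))
E
```

```text
t 9.75 [0.6149 0.0526 0.2845] F [0.8 2.6 1.2] theta -19.2 r 0.0634
-43.2 [[[-3, -2, 0], 0, -1], [[-6, -4, 0], 0, -1], [[-8, -5, 0], 0, -1], [[-11, -7, 0], 0, -1], [[-14, -9, 0], 0, -1], [[-17, -10, 0], 0, -1], [[-19, -13, 0], 0, -1], [[-22, -15, 0], 0, -1]]
-67.2 [[[-2, -2, 0], 0, -1], [[-4, -5, 0], 0, -1], [[-7, -7, 0], 0, -1], [[-8, -10, 0], 0, -1], [[-10, -13, 0], 0, -1], [[-12, -15, 0], 0, -1], [[-13, -18, 0], 0, -1], [[-15, -21, 0], 0, -1]]
wrist 1038 [0.6141 0.0481 0.146 ] ang -23.2 ext [0.027 0.036 0.01 ]
scene 140 [0.6081 0.0357 0.146 ] ang -35.4 ext [0.034 0.029 0.01 ]
```

View pics/c4.png

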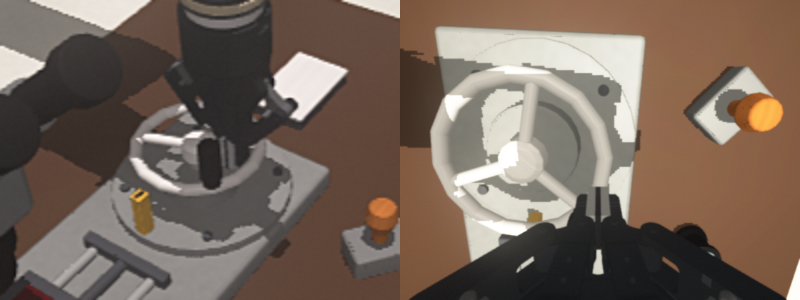

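The fingers are still behind the handle, which is at about -45° (210,145 in the left half). The brass post is at (140,212). I'll use the spoke angles for precise measurement, and push 24° more.

servo_tool(
  rows=[
    [[-3, -2, 0], 0, -1],
    [[-6, -4, 0], 0, -1],
    [[-8, -5, 0], 0, -1],
    [[-11, -7, 0], 0, -1],
    [[-14, -9, 0], 0, -1],
    [[-17, -10, 0], 0, -1],
    [[-19, -13, 0], 0, -1],
    [[-22, -15, 0], 0, -1],
  ],
)

```text
t: 10.8
tcp_pos: [0.5993, 0.0307, 0.2842]
tool_rot: [0.707, 0.707, -0.003, -0.007]
force: [0.6, 2.0, -0.2]
finger_gap: 0.004
```

```bash
cat > sp.py <<'E'
from h import *
from scipy.optimize import least_squares
def ana(n,W,I):
    I=I.astype(int); c0=np.array([.555,.0735]); R=np.hypot(W[...,0]-c0[0],W[...,1]-c0[1])
    m=(abs(W[...,2]-.0945)<.006)&(R>.05)&(R<.075); P=W[m]
    r=least_squares(lambda p:np.hypot(P[:,0]-p[0],P[:,1]-p[1])-p[2],[*c0,.061],loss="soft_l1",f_scale=.002).x
    d=W[...,:2]-r[:2]; R=np.hypot(d[...,0],d[...,1]); m=(abs(W[...,2]-.091)<.009)&(R>.024)&(R<.05)
    a=np.degrees(np.arctan2(d[m][:,1],d[m][:,0])); out=[]
    h,e=np.histogram(a,72,(-180,180))
    for k in range(3):
        b=e[np.argmax(h)]+2.5; s=(a-b+180)%360-180; q=abs(s)<20; out.append((round(float((b+np.median(s[q])+180)%360-180),1),int(q.sum()))); a=a[~q]; h,e=np.histogram(a,72,(-180,180))
        if len(a)<5: break
    hs=cv2.cvtColor(I.astype(np.uint8),cv2.COLOR_BGR2HSV); mb=(hs[...,0]>12)&(hs[...,0]<30)&(hs[...,1]>130)&(abs(R-.083)<.012)&(abs(W[...,2]-.09)<.004)
    ia=None
    if mb.sum()>2:
        k=(W[mb].max(0)+W[mb].min(0))/2; ia=np.degrees(np.arctan2(*(k[:2]-r[:2])[::-1])).round(1),int(mb.sum()),k.round(4)
    print(n,r.round(4),"spokes",out,"index",ia)
if __name__=="__main__":
    for n in ["top","scene"]:
        d=np.load(n+"0.npz"); ana(n+"0",d["W"],d["img"])
    for n in ["top","scene","wrist"]:
        a=snapshot(n); ana(n,pts(a),a["image"])
E
python3 sp.py; python3 arc.py 3 8 1
```

```text
top0 [0.5541 0.0758 0.0609] spokes [(24.5, 61), (143.6, 65), (-96.6, 64)] index (np.float64(-96.2), 24, array([ 0.5451, -0.0063,  0.09  ]))
scene0 [0.5554 0.0705 0.0614] spokes [(24.5, 66), (-94.9, 56), (142.7, 43)] index (np.float64(-97.0), 36, array([ 0.5456, -0.0095,  0.0891]))
top [0.5543 0.0767 0.0602] spokes [(49.7, 62), (171.1, 58)] index None
scene [0.5564 0.0708 0.0611] spokes [(171.9, 13), (-65.7, 7)] index (np.float64(-98.1), 33, array([ 0.545 , -0.0091,  0.0895]))
wrist [0.5569 0.0761 0.0594] spokes [(169.6, 1031), (49.0, 1162), (-70.1, 847)] index (np.float64(-96.7), 178, array([ 0.5476, -0.0034,  0.0888]))
t 10.95 [0.5993 0.0303 0.2842] F [-0.7 -0.5  0.6] theta -44.3 r 0.0618
-68.3 [[[-2, -2, -1], 0, -1], [[-5, -5, -1], 0, -1], [[-7, -7, -1], 0, -1], [[-8, -10, -1], 0, -1], [[-10, -13, -1], 0, -1], [[-12, -15, -1], 0, -1], [[-13, -18, -1], 0, -1], [[-14, -21, -1], 0, -1]]
```

About 26.5° remains by the spokes. I'll push 21°, slowing at the end.

servo_tool(
  rows=[
    [[-2, -2, -1], 0, -1],
    [[-5, -5, -1], 0, -1],
    [[-7, -7, -1], 0, -1],
    [[-8, -10, -1], 0, -1],
    [[-10, -13, -1], 0, -1],
    [[-12, -15, -1], 0, -1],
    [[-12, -17, -1], 0, -1],
    [[-12, -17, -1], 0, -1],
  ],
)

```text
t: 11.75
tcp_pos: [0.5819, 0.0182, 0.2854]
tool_rot: [0.707, 0.707, -0.004, -0.007]
force: [-0.3, 0.0, -0.6]
finger_gap: 0.001
```

```bash
python3 sp.py | tail -3; python3 arc.py 1 8 1
```

```text
top [0.5541 0.0763 0.0605] spokes [(29.0, 64), (150.5, 63)] index None
scene [0.5557 0.0711 0.0616] spokes [(31.1, 64), (-88.0, 6)] index (np.float64(-97.3), 31, array([ 0.5454, -0.0094,  0.0891]))
wrist [0.5566 0.0759 0.0593] spokes [(150.0, 1167), (29.1, 1152), (-90.1, 855)] index None
t 11.9 [0.582  0.0184 0.2854] F [-0.3 -0.7 -0.3] theta -63.9 r 0.0614
-71.9 [[[-1, -1, 0], 0, -1], [[-1, -2, 0], 0, -1], [[-2, -3, 0], 0, -1], [[-2, -4, 0], 0, -1], [[-3, -5, 0], 0, -1], [[-3, -6, 0], 0, -1], [[-3, -7, 0], 0, -1], [[-4, -8, 1], 0, -1]]
```

servo_tool(
  rows=[
    [[-1, -1.5, 0], 0, -1],
    [[-1.5, -3, 0], 0, -1],
    [[-2, -4.5, 0], 0, -1],
    [[-2.5, -5.5, 0], 0, -1],
    [[-2.5, -5.5, 0], 0, -1],
    [[-2.5, -5.5, 0], 0, -1],
  ],
)

```text
t: 12.5
tcp_pos: [0.5764, 0.0158, 0.2855]
tool_rot: [0.707, 0.707, -0.004, -0.008]
force: [1.7, -0.1, -0.3]
finger_gap: -0.001
```

```bash
python3 sp.py | tail -3; python3 arc.py 1 8 1
```

```text
top [0.5542 0.0762 0.0606] spokes [(24.1, 62), (144.9, 65), (-95.7, 6)] index None
scene [0.5546 0.0711 0.0621] spokes [(24.8, 71)] index (np.float64(-95.9), 34, array([ 0.5462, -0.0094,  0.0891]))
wrist [0.5565 0.0758 0.0593] spokes [(144.8, 1198), (24.0, 1160), (-95.3, 853)] index None
t 12.65 [0.5764 0.0159 0.2854] F [ 0.8  0.  -1.1] theta -69.6 r 0.0615
-77.6 [[[-1, -1, 0], 0, -1], [[-1, -2, 0], 0, -1], [[-2, -3, 0], 0, -1], [[-2, -4, 1], 0, -1], [[-2, -5, 1], 0, -1], [[-2, -6, 1], 0, -1], [[-3, -7, 1], 0, -1], [[-3, -8, 1], 0, -1]]
```

Within about 0.7°. Backing off and lifting for an unobstructed check.

servo_tool(
  rows=[
    [[0, 5, 0], 0, -1],
    [[0, 12, 0], 0, -1],
    [[2, 16, -10], 0, -1],
    [[2, 16, -50], 0, -1],
    [[2, 20, -95], 0, -1],
    [[20, 50, -140], 0, -1],
    [[50, 90, -160], 0, -1],
    [[90, 130, -160], 0, -1],
  ],
)

```text
t: 13.45
tcp_pos: [0.6996, 0.094, 0.4496]
tool_rot: [0.708, 0.706, -0.0, -0.004]
force: [0.9, -1.1, 0.6]
finger_gap: 0.003
```

```bash
python3 sp.py; python3 rel.py .589,.0224,.36
python3 - <<'E'
from h import *
a=snapshot("scene")["image"]; b=snapshot("top")["image"]
cv2.imwrite("pics/c5.png",np.hstack([cv2.resize(a[140:290,130:330],(400,300)),cv2.resize(b[180:330,230:430],(400,300))]))
E
```

```text
top0 [0.5541 0.0758 0.0609] spokes [(24.5, 61), (143.6, 65), (-96.6, 64)] index (np.float64(-96.2), 24, array([ 0.5451, -0.0063,  0.09  ]))
scene0 [0.5554 0.0705 0.0614] spokes [(24.5, 66), (-94.9, 56), (142.7, 43)] index (np.float64(-97.0), 36, array([ 0.5456, -0.0095,  0.0891]))
top [0.555  0.0735 0.061 ] spokes [(nan, 0)] index None
scene [0.5555 0.0706 0.0614] spokes [(25.2, 70), (-94.3, 58), (143.2, 44)] index (np.float64(-97.3), 38, array([ 0.5454, -0.0086,  0.0898]))
wrist [0.5578 0.0763 0.0604] spokes [(145.1, 265), (-95.4, 219), (24.1, 233)] index (np.float64(-96.4), 62, array([ 0.5483, -0.0078,  0.0892]))
t 13.6 tcp [0.699  0.0965 0.4436] toolx [-0.003  1.     0.006] F [ 0.4 -0.4 -0.2] q [-0.02  0.61  1.16  0.01  1.39 -0.03] gap -0.0014092924510548618 0.1734
[0.589  0.0224 0.36  ] -> [ -74.3 -109.1   84.7]
  return _methods._mean(a, axis=axis, dtype=dtype,
  ret = ret.dtype.type(ret / rcount)
```

View pics/c5.png

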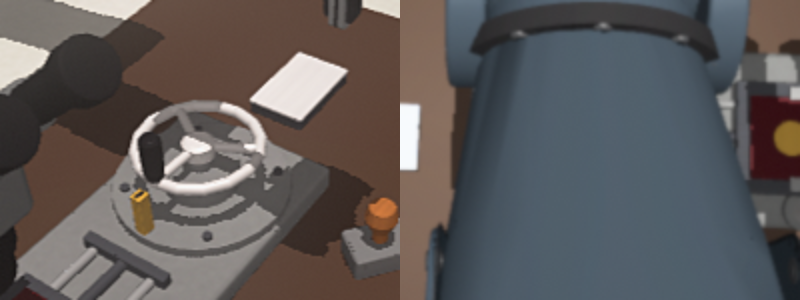

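The handle at (150,158) is back in line with the brass post at (140,212), and the gripper is clear. Comparing the same camera before and after, the wheel is about 0.6° (0.01 rad) short of a full turn. That is good enough, so I'm handing in.

```bash
python3 -c "
from station import *
print(sign_off(), sense()['t'], sense()['force'])"
```

```text
the job is handed in; nothing more can be done
the job is handed in; nothing more can be done
```

I pushed the hand wheel clockwise through one full turn with the closed fingers, touching only the outside of the handle and never pinching it. Then I backed off, lifted clear and handed the job in at about 14 s.

- **Wheel angle:** in the scene camera, the spokes ended about 0.6° (0.01 rad) short of where they started. The handle stands in line with the index post to within about 1°.
- **Forces:** the force readings after each move stayed at about 3 N or less.
- **Other objects:** I saw no contact with the microscope, stamp, loupe or ink pad, though I did not measure their final positions.
- **Checks not made:** the arm blocked the top camera in the last check, so the final angle comes from the scene and wrist views. I did not measure the carriage's 24 mm travel separately; it follows from the wheel's gearing.
- **After hand-in:** the final state reading printed nothing, because the station accepts no further calls once the job is handed in.

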